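# Put the peeler away and wedge the dovetail lid shut

## Robot

A 6-joint arm with a two-finger parallel gripper is mounted at the origin on a cart in front of the work surface, level with it; the furniture and walls round the work are solid. World frame = base frame: x ahead of the robot, y to its left, z up, the work surface at z = 0. Lengths are in m, angles in rad, forces in N, time in s.
With the tool pointing down it reaches from about 0.4 to 0.825 m from the base axis. Payload 7 kg.
Tool frame: the origin (TCP) lies at the very end of the fingers, on their centre line; the grasp point (between the pads) lies arm.hold_point_z behind it (arm.hold_point_z is the distance from the TCP to the grasp point, in m); z points along the fingers, y is the line along which they close (so a half turn about z gives the same grasp; the last joint's range is limited). The gripper opens to 88 mm and grips with 3 to 60 N. Pads are 19 mm wide; open, the fingers measure 130 mm over their backs; the gripper's body (78 mm by 193 mm) begins 47 mm behind the grasp point.
Start: joints at [1.623, 0.359, 0.012, 0, -1.224, -0.288], TCP at [0.158, 0.656, 0.227] pointing down, gripper open.
Joint ranges: [-3.07, 3.07], [-1.43, 2.12], [-1.02, 1.25], [-3.03, 1.67], [-3.05, -0], [-3.03, 3.03]. Speed limits (rad/s): [2.39, 2.39, 3.01, 3.14, 3.14, 3.14].

## Interface

Orientations are given as [roll, pitch, yaw] about the fixed x, y, z axes, in that order (R = Rz(yaw) Ry(pitch) Rx(roll)).
In Python, from station import arm, eyes, job, telemetry gives the robot as it stands (arm), with the cameras (eyes), the job (job) and the readings (telemetry).
- The arm moves only by the shell command python3 nudge.py 'ROWS' [FORCE]. ROWS is a JSON list of rows, 1 to 20 of them, each of 5 numbers: the finger opening in m, then dx, dy, dz in m, then a turn about the tool's z in rad; each row is the pose to reach, as a shift and turn from the pose commanded when the command began, along the tool's axes at that moment; what a row does not reach only later rows make up. A row lasts 1/12 s, in which the tool goes at most 0.0417 m and 0.125 rad, less where a joint would pass 70% of its speed; a pose out of reach is approached as far as the arm can. The fingers move at their own pace and stop on an object; FORCE is the grip in N (left out, the last holds). Time passes only in rows, so rows that do not move let the fingers close. It prints the time, the measured TCP pose, the force, the opening and the grip force at its end.
- telemetry.get_state(): the state, without advancing time (a new reading comes with each control period).
- eyes.grab_frame(name): name is "side" or "top" or "wrist"; returns the picture (400x640x3 uint8, red, green, blue); there is no depth.
- eyes.camera_params(name): a dict with "fx", "fy", "cx", "cy" (pixels), "T" (4x4, takes a point from camera to world coordinates); the wrist camera has in their place "hand_eye" (4x4, takes a point from camera to tool coordinates, whose origin is the TCP and whose axes are the flange's). Camera axes: x right, y down, z forward; pixel columns grow to the right and rows downward; lengths in m; the calibration is good to about 2 mm. A picture is of the moment at which its call begins: read the wrist's pose just before it. camera_params takes no time and is no camera call.
- job.job_done(): hands the job in; it is judged then, once.
The state is a dict: "t": time; "q": joint angles; "qd": joint speeds; "joint_efforts": joint torques, N m; "eef_pos": TCP position; "ee_rot": TCP orientation; "force": force on the tool from outside, world axes, zero at the start; "moment": the same for the moment, N m; "width": finger opening in m; "gripper_force": force on a finger pad.
Only numpy, scipy, OpenCV 4.12 (cv2) and the standard library are available. Lean on these libraries where they do the work, as an engineer would, in place of code of your own. Each camera call takes 0.05 s, during which the arm holds its last target. There are 200 camera calls.

## Task

The potatoes are peeled: lay the peeler flat in the open wooden tool box. Then take the box's lid, enter its narrow nose into the dovetailed way at the mouth of the box and push it along until it wedges tight and the box is fully closed, so that it cannot slip open in the drawer. Let go and leave everything else where it is.

Things in the scene. Friction and masses are not known exactly. Their poses are not given: they have to be found in the camera images.
- tool_box: Open box of pale wood, 210 mm long (x), 144 mm wide over its rim (y), 62 mm high, on rubber feet; it does not move. Origin: centre of its underside. The lid slides shut along +x: the mouth is at -x (end wall there 47 mm high), the closed end at +x (62 mm high). Along both sides, 48 mm up, runs a level ledge for the lid, overhung by a darker dovetailed strip reaching up to 62 mm.
- box_floor (a point): Centre of the floor of the box's cavity, 10 mm above the box's underside; axes as the box. The cavity is 186 mm (x) by 86 mm (y).
- way_mouth (a point): Middle of the mouth of the dovetailed way at ledge height (x = -105, z = 48 mm in the box); axes as the box. The way between the two strips narrows evenly, measured at the ledge, from 120 mm at the mouth to 100 mm at 190 mm further along +x; its opening at the top is 14 mm narrower than at the ledge everywhere.
- lid_home (a point): Where the lid's origin comes when the lid is wedged tight (x = -10, z = 48 mm in the box); axes as the box. The lid's tail is then flush with the mouth to within a few mm, its top flush with the strips, its nose still about 8 mm short of the closed end: only the taper stops it.
- lid: Lid of the box: a mid-brown board 190 mm long (x), 14 mm thick, 0.26 kg, right side up on the worktop. Origin: centre of its underside. +x points to the narrow nose (100 mm wide underneath), -x to the wide tail (120 mm); bevelled sides make it 14 mm narrower on top. In the way it has 10 mm play either side as the nose enters, none at home; a push of 10 to 20 N wedges it and it stays wedged.
- lid_bar (a point): Middle of the lid's pull bar, a dark wooden bar across the lid: 14 mm thick (x), 70 mm long (y), from 14 to 36 mm over the lid's underside. It stands 40 mm behind the lid's centre, towards the tail; this point is 25 mm above the underside. Axes as the lid.
- peeler: Vegetable peeler, 170 mm long (x), 25 mm wide, 18 mm high, 0.08 kg, lying flat on the chopping board. Origin: middle of its length, at its underside. Yellow handle (24 mm wide, 17 mm high) from x = -85 to +20 mm, metal blade (14 mm wide, 6 mm high) on to x = +85 mm. The weight lies at about x = -20 mm.
- board: Wooden chopping board, 200 mm (x) by 300 mm (y), 22 mm thick; it does not move. Origin: centre of its underside.
- potato_a: Brown potato, 59 x 86 x 51 mm, on the board; bystander. Origin: centre of its underside.
- onion_a: Red onion, 64 x 67 x 71 mm, on the board; bystander. Origin: centre of its underside.
- onion_b: Larger red onion, 78 x 78 x 84 mm, on the worktop behind the box; bystander. Origin: centre of its underside.
- lemon: Yellow lemon, 72 x 55 x 56 mm, on the worktop behind the box; bystander. Origin: centre of its underside.
- mug_a: White mug, 80 mm across, 91 mm high, on the worktop to the right behind the box; bystander. Origin: centre of its underside.

How it is judged:
On the way:
1. the peeler lies in the open box, let go (x of peeler in the frame of box_floor between -0.02 and 0.02 m and y of peeler in the frame of box_floor between -0.04 and 0.04 m and z of peeler in the frame of box_floor below 0.012 m and contact force between the fingers and peeler below 0.1 N), for 0.2 s.
At the end, for the whole second after the job is handed in: The peeler lies on the floor of the box; the lid sits level in the way within about 3 mm of its fully home position, let go, at rest, and wedged: it still presses on the box with more than 12 N in all (a lid merely lying there presses with some 3 N) (x of peeler in the frame of box_floor between -0.02 and 0.02 m and y of peeler in the frame of box_floor between -0.04 and 0.04 m and z of peeler in the frame of box_floor below 0.012 m and x of lid in the frame of lid_home between -0.003 and 0.004 m and y of lid in the frame of lid_home between -0.003 and 0.003 m and z of lid in the frame of lid_home between -0.003 and 0.003 m and angle between lid's own z axis and vertical below 0.05 rad and linear speed of lid below 0.01 m/s and contact force between lid and tool_box above 12 N); the robot touches nothing.
It fails at once if a vegetable, the lemon or the mug is moved more than 40 mm (distance of any of potato_a, onion_a, onion_b, lemon, mug_a from where it was at the start of the episode above 0.04 m).
It also fails if it takes over 58 s, if anything falls off the work surface, if the arm or the gripper's body presses on something with over 40 N, if the wrist force passes 120 N, or if a joint passes its speed limit or range.

## Working session

There is one attempt and no reset: what is moved stays moved. The work goes in short steps, Python scripts to look and compute and a shell command to move; the robot and the scene stay as the last step left them, time stands still between calls to the robot, and variables do not carry over. Pictures are saved under pics/ and viewed, at most 10 in all, crops included, and the job is handed in when it is done.

```bash
ls; mkdir -p pics; python3 - <<'E'
from station import arm, eyes, job, telemetry
import cv2,numpy as np
np.set_printoptions(precision=4,suppress=True)
print(telemetry.get_state(),arm.hold_point_z)
for n in("top","side"):
    f=eyes.grab_frame(n); cv2.imwrite(f"pics/{n}0.png",f[:,:,::-1]); print(n,eyes.camera_params(n))
print(eyes.camera_params("wrist"))
E
```

```text
nudge.py
pics
station.py
{'t': 0.0, 'q': array([ 1.6231,  0.3594,  0.0111, -0.0003, -1.2241, -0.2881]), 'qd': array([ 0.0017,  0.0003, -0.    , -0.0003, -0.002 ,  0.0004]), 'joint_efforts': array([  0.0005, -58.2718,  29.3063,   6.9977,   0.0071,  -0.0001]), 'eef_pos': array([0.1576, 0.6558, 0.2256]), 'ee_rot': array([ 3.1399, -0.0002, -0.2359]), 'force': array([-0.1275,  0.0537, -0.1032]), 'moment': array([-0.0286, -0.0081, -0.0089]), 'gripper_force': 0.0, 'width': 0.08743436059413068} 0.0188
top {'fx': 398.5666712535568, 'fy': 398.5666712535568, 'cx': 323.7067620731999, 'cy': 198.95533866311106, 'T': array([[ 0.0168, -0.9812,  0.1923,  0.3157],
       [-0.9998, -0.0181, -0.0047,  0.0234],
       [ 0.0081, -0.1922, -0.9813,  1.2264],
       [ 0.    ,  0.    ,  0.    ,  1.    ]])}
side {'fx': 514.3605653062604, 'fy': 514.3605653062604, 'cx': 315.8006695409997, 'cy': 196.8087152779773, 'T': array([[ 0.8238, -0.3572,  0.4403, -0.1363],
       [-0.5666, -0.4918,  0.6611, -1.0461],
       [-0.0196, -0.7941, -0.6075,  1.0312],
       [ 0.    ,  0.    ,  0.    ,  1.    ]])}
{'fx': 355.80926443398454, 'fy': 355.80926443398454, 'cx': 315.46671523080465, 'cy': 196.08279286836594, 'hand_eye': array([[ 0.0004, -0.9573, -0.2891,  0.0787],
       [ 1.    ,  0.0002,  0.0006, -0.0013],
       [-0.0005, -0.2891,  0.9573, -0.158 ],
       [ 0.    ,  0.    ,  0.    ,  1.    ]])}
```

View pics/top0.png

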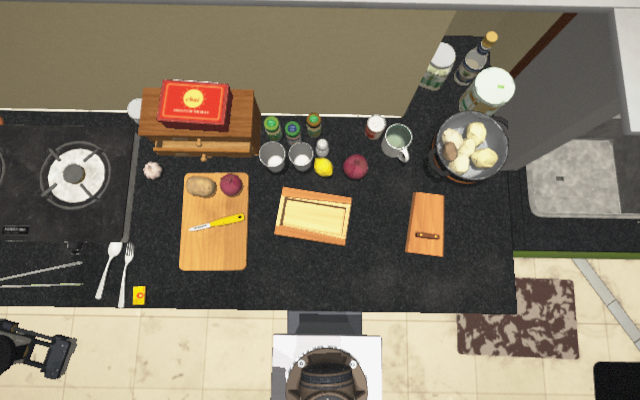

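View pics/side0.png

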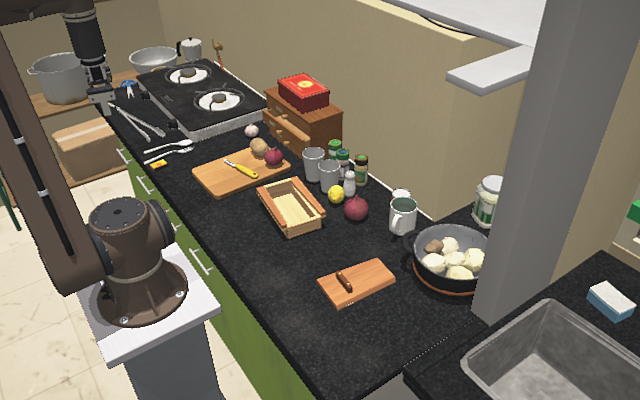

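```bash
cat > h.py <<'E'
from station import arm, eyes, job, telemetry
import cv2,numpy as np
np.set_printoptions(precision=4,suppress=True)
from scipy.spatial.transform import Rotation as R
def tool():
    s=telemetry.get_state();T=np.eye(4);T[:3,:3]=R.from_euler('xyz',s['ee_rot']).as_matrix();T[:3,3]=s['eef_pos'];return T
def cam(n,Tt=None):
    p=eyes.camera_params(n);return p,(Tt@p['hand_eye'] if n=="wrist" else p['T'])
def ray(n,u,v,z,Tt=None):
    p,T=cam(n,Tt)
    d=T[:3,:3]@np.array([(u-p['cx'])/p['fx'],(v-p['cy'])/p['fy'],1]);o=T[:3,3]
    return o+d*(z-o[2])/d[2]
def proj(n,X,Tt=None):
    p,T=cam(n,Tt);c=np.linalg.inv(T)@np.append(X,1)
    return np.array([p['fx']*c[0]/c[2]+p['cx'],p['fy']*c[1]/c[2]+p['cy']])
E
python3 - <<'E'
from h import *
f=cv2.imread("pics/top0.png")
c=cv2.resize(f[160:280,175:455],None,fx=2.85,fy=2.85,interpolation=cv2.INTER_CUBIC);cv2.imwrite("pics/c0.png",c)
hsv=cv2.cvtColor(f,cv2.COLOR_BGR2HSV)
for p in [(430,215),(427,236),(283,220),(320,195),(313,217),(347,218),(225,222),(200,229),(190,250)]: print(p,hsv[p[1],p[0]])
y=((hsv[:,:,0]>20)&(hsv[:,:,0]<32)&(hsv[:,:,1]>200)&(hsv[:,:,2]>120)).astype('uint8');y[:200]=0;y[245:]=0;y[:,:180]=0;y[:,248:]=0
pts=cv2.findNonZero(y)
print("yellow",cv2.minAreaRect(pts),len(pts))
E
```

```text
(430, 215) [ 16 148 240]
(427, 236) [ 11 153 145]
(283, 220) [ 20 112 236]
(320, 195) [ 14 155 229]
(313, 217) [ 26  83 247]
(347, 218) [ 24  95 246]
(225, 222) [ 27 223 244]
(200, 229) [ 17  40 204]
(190, 250) [ 18 148 232]
yellow ((227.05885314941406, 220.2353057861328), (7.276068687438965, 33.46991729736328), 75.96376037597656) 215
```

View pics/c0.png

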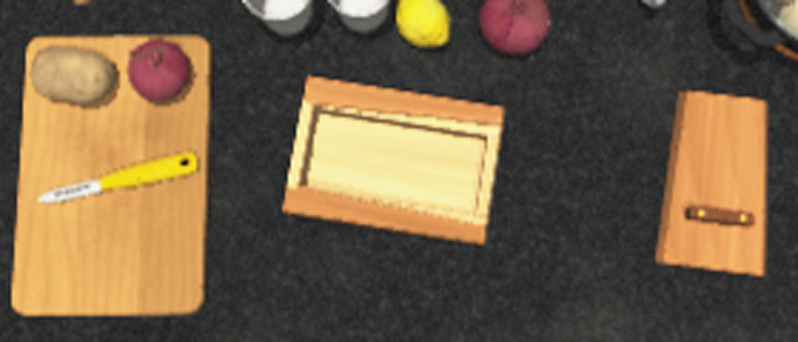

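```bash
python3 - <<'E'
from h import *
f=cv2.imread("pics/top0.png");hsv=cv2.cvtColor(f,cv2.COLOR_BGR2HSV)
def comp(seed,f,h):
    m=((h[:,:,2]>100)&(h[:,:,1]>60)&(h[:,:,0]<30)).astype('uint8')
    _,l,_,_=cv2.connectedComponentsWithStats(m);return (l==l[seed[1],seed[0]]).astype('uint8')
for n,s,z in(("box",(313,217),.065),("lid",(430,215),.014)):
    m=comp(s,f,hsv);c=max(cv2.findContours(m,0,1)[0],key=cv2.contourArea)
    q=cv2.approxPolyDP(cv2.convexHull(c),4,True)[:,0];print(n,cv2.contourArea(c))
    for p in q: print(p,ray("top",*p,z)[:2])
print("handle",ray("top",227,220.2,.034), "tips",ray("top",190,229.5,.028),ray("top",243,215.5,.034))
print("onion",ray("top",231,184,.06),"potato",ray("top",201,186,.05))
print("lemon",ray("top",323,167,.03),"onionb",ray("top",355,166,.045),ray("top",397,142,.045))
# side view of the box
g=cv2.imread("pics/side0.png");hs=cv2.cvtColor(g,cv2.COLOR_BGR2HSV)
for n,s in(("box",(292,208)),("lid",(370,282))):
    m=comp(s,g,hs);c=max(cv2.findContours(m,0,1)[0],key=cv2.contourArea)
    q=cv2.approxPolyDP(cv2.convexHull(c),3,True)[:,0];print(n,q.tolist())
a=cv2.resize(g[165:245,245:340],None,fx=4.2,fy=4.2,interpolation=cv2.INTER_CUBIC)
cv2.imwrite("pics/s1.png",a)
E
```

```text
box 3400.0
[351 197] [ 0.5507 -0.0632]
[344 245] [ 0.4081 -0.0434]
[274 234] [0.4365 0.161 ]
[283 186] [0.5805 0.14  ]
lid 2084.5
[413 192] [ 0.5805 -0.2603]
[443 195] [ 0.5727 -0.3536]
[442 256] [ 0.3842 -0.3429]
[405 251] [ 0.3973 -0.2312]
handle [0.4788 0.3078 0.034 ] tips [0.4494 0.4185 0.028 ] [0.494  0.2605 0.034 ]
onion [0.5848 0.2965 0.06  ] potato [0.5793 0.3889 0.05  ]
lemon [0.6513 0.0216 0.03  ] onionb [ 0.6521 -0.0767  0.045 ] [ 0.732  -0.2073  0.045 ]
box [[297, 176], [325, 210], [320, 227], [288, 238], [256, 187]]
lid [[395, 277], [394, 282], [337, 310], [317, 281], [376, 257]]
```

View pics/s1.png

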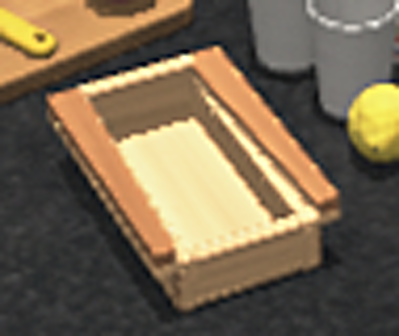

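```bash
cat >> h.py <<'E'
def to(x,y,z,yaw):
    T=tool();d=T[:3,:3].T@(np.array([x,y,z])-T[:3,3]);a=telemetry.get_state()['ee_rot'][2]
    print("delta",d,"turn",-((yaw-a+np.pi)%(2*np.pi)-np.pi))
def snap(n,name):
    T=tool();f=eyes.grab_frame(n);cv2.imwrite(f"pics/{name}.png",f[:,:,::-1]);np.save(f"pics/{name}.npy",T);return f[:,:,::-1].copy(),T
E
python3 nudge.py '[[0.088,0.387,0.252,0.03,1.06],[0.088,0.387,0.252,0.03,1.06],[0.088,0.387,0.252,0.03,1.06],[0.088,0.387,0.252,0.03,1.06],[0.088,0.387,0.252,0.03,1.06],[0.088,0.387,0.252,0.03,1.06],[0.088,0.387,0.252,0.03,1.06],[0.088,0.387,0.252,0.03,1.06],[0.088,0.387,0.252,0.03,1.06],[0.088,0.387,0.252,0.03,1.06],[0.088,0.387,0.252,0.03,1.06],[0.088,0.387,0.252,0.03,1.06],[0.088,0.387,0.252,0.03,1.06],[0.088,0.387,0.252,0.03,1.06]]'
python3 - <<'E'
from h import *
f,T=snap("wrist","w1");h=cv2.cvtColor(f,cv2.COLOR_BGR2HSV)
m=((h[:,:,0]>22)&(h[:,:,0]<33)&(h[:,:,1]>190)&(h[:,:,2]>90)).astype('uint8')
n,l,st,ce=cv2.connectedComponentsWithStats(m);i=1+st[1:,4].argmax();print(st[i],ce[i])
p=cv2.findNonZero((l==i).astype('uint8'));b=cv2.boxPoints(cv2.minAreaRect(p))
w=np.array([ray("wrist",*q,.034,T) for q in b]);print(w);print(w.mean(0))
E
```

```text
t: 1.27
eef_pos: [0.4752, 0.3204, 0.1962]
ee_rot: [3.141, -0.0, -1.297]
force: [-0.0, 0.5, 0.5]
width: 0.0876
gripper_force: 0.0
[300 140   2   8   8] [300.125 143.5  ]
[[0.4974 0.2983 0.034 ]
 [0.4982 0.2919 0.034 ]
 [0.4975 0.2918 0.034 ]
 [0.4967 0.2982 0.034 ]]
[0.4975 0.2951 0.034 ]
```

View pics/w1.png

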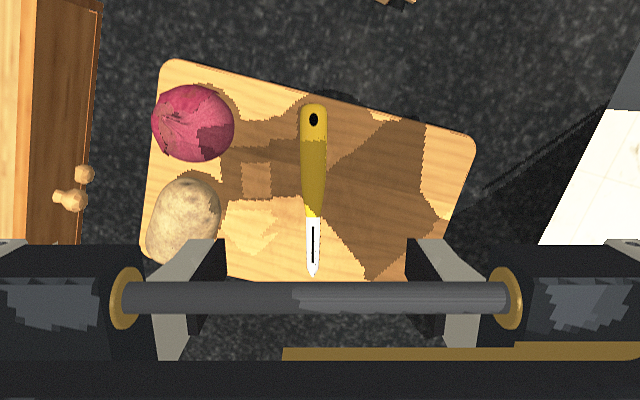

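```bash
python3 - <<'E'
from h import *
f=cv2.imread("pics/w1.png");T=np.load("pics/w1.npy");h=cv2.cvtColor(f,cv2.COLOR_BGR2HSV)
m=((h[:,:,1]>185)&(h[:,:,0]>20)&(h[:,:,0]<34)).astype('uint8');m[:95]=0;m[225:]=0;m[:,:290]=0;m[:,335:]=0
m=cv2.morphologyEx(m,cv2.MORPH_OPEN,np.ones((3,3)))
for v in (110,130,150,170,190,205): 
    c=np.flatnonzero(m[v]); print(v,c.min(),c.max(),ray("wrist",(c.min()+c.max()+1)/2,v,.034,T))
for u,v,z in((313,103,.034),(313,217,.036),(312,277,.028)): print(ray("wrist",u,v,z,T))
for u,v,z in((192,120,.06),(237,120,.06)): print("onion",ray("wrist",u,v,z,T))
E
```

```text
Traceback (most recent call last):
ValueError: zero-size array to reduction operation minimum which has no identity
```

```bash
python3 - <<'E'
from h import *
f=cv2.imread("pics/w1.png");T=np.load("pics/w1.npy");h=cv2.cvtColor(f,cv2.COLOR_BGR2HSV)
print(h[160,290:335:4].tolist())
s=h[:,:,1].astype(int)
for v in (130,150,170,190,205):
    g=cv2.GaussianBlur(f,(3,3),0)[v,290:336].astype(int);b=g[:,2]-2*g[:,0]
    c=290+np.flatnonzero(s[v,290:336]>200)
    if len(c): print(v,c.min(),c.max(),ray("wrist",(c.min()+c.max()+1)/2,v,.034,T))
for u,v,z in((313,103,.034),(313,217,.036),(312,277,.028)): print(ray("wrist",u,v,z,T))
for u,v,z in((192,120,.06),(237,120,.06)): print("onion",ray("wrist",u,v,z,T))
E
```

```text
[[15, 135, 117], [16, 145, 120], [14, 133, 119], [22, 195, 152], [22, 186, 160], [22, 187, 165], [22, 191, 163], [22, 185, 167], [22, 196, 156], [19, 163, 169], [15, 140, 173], [15, 139, 173]]
[0.4957 0.258  0.034 ]
[0.4676 0.359  0.036 ]
[0.4502 0.4253 0.028 ]
onion [0.5867 0.2964 0.06  ]
onion [0.5516 0.2865 0.06  ]
```

```bash
python3 nudge.py '[[0.07,0,-0.002,0.04,0],[0.07,0,-0.002,0.08,0],[0.07,0,-0.002,0.12,0],[0.07,0,-0.002,0.15,0],[0.07,0,-0.002,0.171,0],[0.07,0,-0.002,0.171,0],[0.07,0,-0.002,0.171,0],[0.0,0,-0.002,0.171,0],[0.0,0,-0.002,0.171,0],[0.0,0,-0.002,0.171,0],[0.0,0,-0.002,0.171,0],[0.0,0,-0.002,0.171,0]]' 20
```

```text
t: 2.32
eef_pos: [0.477, 0.3215, 0.0258]
ee_rot: [-3.141, 0.0, -1.296]
force: [0.1, -0.2, 0.5]
width: 0.0419
gripper_force: 0.0
```

```bash
python3 nudge.py '[[0.0,0,0,0.001,0],[0.0,0,0,0.001,0],[0.0,0,0,0.001,0],[0.0,0,0,0.001,0],[0.0,0,0,0.001,0]]'; python3 nudge.py '[[0,0,0,-0.04,0],[0,0,0,-0.08,0],[0,0,0,-0.12,0],[0,0,0,-0.16,0],[0,0,0,-0.16,0]]'
python3 - <<'E'
from h import *
to(.494,.03,.2,1.427-np.pi)
E
```

```text
t: 2.73
eef_pos: [0.4771, 0.3213, 0.0246]
ee_rot: [3.142, -0.0, -1.296]
force: [0.9, -0.9, -0.1]
width: 0.0218
gripper_force: 20.0
t: 3.15
eef_pos: [0.4804, 0.3241, 0.1934]
ee_rot: [-3.13, 0.006, -1.294]
force: [1.7, 1.0, -0.1]
width: 0.0219
gripper_force: 20.0
delta [ 0.2866  0.0671 -0.009 ] turn 0.4201845962693267
```

```bash
python3 nudge.py '[[0,0.04,0.009,-0.02,0.08],[0,0.08,0.018,-0.04,0.16],[0,0.12,0.027,-0.06,0.24],[0,0.16,0.036,-0.08,0.32],[0,0.2,0.045,-0.09,0.4],[0,0.23,0.054,-0.1,0.42],[0,0.25,0.062,-0.107,0.42],[0,0.25,0.062,-0.107,0.42],[0,0.25,0.062,-0.107,0.42]]'
python3 - <<'E'
from h import *
snap("wrist","w2")
E
```

```text
t: 3.9
eef_pos: [0.4852, 0.0626, 0.2921]
ee_rot: [-3.14, 0.001, -1.719]
force: [0.7, 1.5, -1.2]
width: 0.0214
gripper_force: 20.0
```

View pics/w2.png

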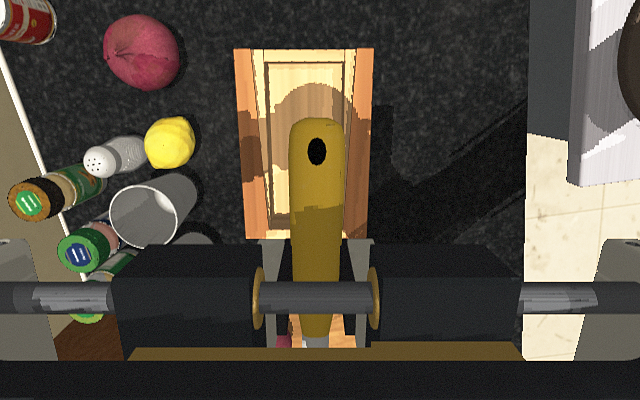

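```bash
cat > box.py <<'E'
from h import *
f=cv2.imread("pics/w2.png");T=np.load("pics/w2.npy");h=cv2.cvtColor(f,cv2.COLOR_BGR2HSV)
m=((h[:,:,1]>75)&(h[:,:,2]>60)&(h[:,:,0]<30)).astype('uint8');m[:,:215]=0;m[:,385:]=0
rows=np.array([v for v in range(60,230,5)])
L=[np.flatnonzero(m[v]).min() for v in rows];Rr=[np.flatnonzero(m[v]).max()+1 for v in rows]
fit=lambda a:cv2.fitLine(np.float32(np.c_[a,rows]),cv2.DIST_HUBER,0,.01,.01)[:,0]
fl,fr=fit(L),fit(Rr);cols=np.arange(240,370,5)
top=np.median([np.flatnonzero(m[:120,c]).min() for c in range(240,370,4)])
bot=np.median([np.flatnonzero(m[150:250,c]).max()+151 for c in list(range(249,260))])
at=lambda l,v:(l[2]+l[0]/l[1]*(v-l[3]),v)
print("rows",top,bot,at(fl,top),at(fr,top),at(fl,bot),at(fr,bot))
for z in(.062,.066,.07):
    A,B,C,D=[ray("wrist",*at(l,v),z,T)[:2] for l in(fl,fr) for v in(top,bot)]
    ax=(B-A)/2+(D-C)/2
    print(z,"width",np.linalg.norm(A-C),np.linalg.norm(B-D),"len",np.linalg.norm(B-A),np.linalg.norm(D-C),"ctr",(A+B+C+D)/4,"yaw",np.arctan2(ax[1],ax[0]),"mouth",(A+C)/2)
# measured tilt of tool
print(telemetry.get_state()['ee_rot'])
E
python3 box.py
```

```text
rows 49.0 239.0 (np.float64(232.95341927185655), np.float64(49.0)) (np.float64(374.28014735877514), np.float64(49.0)) (np.float64(245.5991865284741), np.float64(239.0)) (np.float64(366.5985644906759), np.float64(239.0))
0.062 width 0.143107457555797 0.1430632614773085 len 0.2086416197091264 0.2085796403218222 ctr [0.4957 0.0498] yaw 1.4276991242921218 mouth [ 0.4808 -0.0534]
0.066 width 0.14163198044140682 0.141588240036602 len 0.20649046741945548 0.20642912705662345 ctr [0.4954 0.0492] yaw 1.427699124292122 mouth [ 0.4807 -0.053 ]
0.07 width 0.1401565033270165 0.14011321859589543 len 0.2043393151297846 0.20427861379142476 ctr [0.4952 0.0485] yaw 1.427699124292122 mouth [ 0.4806 -0.0526]
[-3.1414  0.0007 -1.7174]
```

```bash
python3 - <<'E'
from h import *
for zz in(-.012,-.006,0.0): print(zz,ray("wrist",316,118,zz,np.eye(4)))
bc=np.array([.4955,.0497]);a=1.4277;ux=np.array([np.cos(a),np.sin(a)])
p=bc-ux*.0195;print(p);to(*p,.1,a-np.pi)
E
```

```text
-0.012 [ 0.0658 -0.0003 -0.012 ]
-0.006 [ 0.0654 -0.0003 -0.006 ]
0.0 [ 0.0649 -0.0003  0.    ]
[0.4927 0.0304]
delta [ 0.0318 -0.0123  0.1914] turn -0.003499400688290688
```

```bash
python3 nudge.py '[[0,0.032,-0.012,0.02,0],[0,0.032,-0.012,0.06,0],[0,0.032,-0.012,0.1,0],[0,0.032,-0.012,0.14,0],[0,0.032,-0.012,0.18,0],[0,0.032,-0.012,0.2,0],[0,0.032,-0.012,0.2,0],[0,0.032,-0.012,0.2,0]]'
python3 - <<'E'
from h import *
to(.4927,.0304,.0145,1.4277-np.pi)
E
```

```text
t: 4.62
eef_pos: [0.492, 0.031, 0.0906]
ee_rot: [3.139, -0.002, -1.714]
force: [0.4, 0.0, 1.1]
width: 0.0214
gripper_force: 20.0
delta [ 0.0003 -0.001   0.0761] turn -0.00035833022848041907
```

```bash
python3 nudge.py '[[0,0,-0.001,0.025,0],[0,0,-0.001,0.05,0],[0,0,-0.001,0.065,0],[0,0,-0.001,0.072,0],[0,0,-0.001,0.076,0],[0,0,-0.001,0.077,0],[0,0,-0.001,0.077,0]]'
```

```text
t: 5.2
eef_pos: [0.4945, 0.031, 0.0157]
ee_rot: [-3.14, 0.001, -1.715]
force: [0.4, -0.1, -0.6]
width: 0.0219
gripper_force: 20.0
```

```bash
python3 nudge.py '[[0.02,0,0,0.001,0],[0.034,0,0,0.001,0],[0.034,0,0,0.001,0],[0.034,0,0,0.001,0],[0.034,0,0,0.001,0]]'; python3 nudge.py '[[0.034,0,0,-0.03,0],[0.034,0,0,-0.07,0],[0.034,0,0,-0.11,0],[0.034,0,0,-0.15,0],[0.05,0,0,-0.18,0],[0.07,0,0,-0.18,0]]'
python3 - <<'E'
from h import *
snap("top","t3")
f,_=snap("wrist","w3")
h=cv2.hconcat([cv2.resize(cv2.imread("pics/t3.png")[160:280,260:450],None,fx=2,fy=2),cv2.resize(f,None,fx=.6,fy=.6)]);cv2.imwrite("pics/m3.png",h) if 0 else None
c=cv2.resize(cv2.imread("pics/t3.png")[160:280,260:450],(380,240));c=cv2.copyMakeBorder(c,0,10,0,20,0)
cv2.imwrite("pics/m3.png",cv2.hconcat([c,cv2.resize(f,(400,250))]))
to(.444,-.293,.2,-1.678)
E
```

```text
t: 5.62
eef_pos: [0.4937, 0.0305, 0.0139]
ee_rot: [-3.141, 0.0, -1.716]
force: [-0.4, 1.7, -0.5]
width: 0.0335
gripper_force: 0.0
t: 6.12
eef_pos: [0.4969, 0.0312, 0.2007]
ee_rot: [-3.131, 0.005, -1.715]
force: [1.2, 0.6, 0.1]
width: 0.0423
gripper_force: 0.0
delta [ 0.3276  0.0027 -0.0055] turn -0.037911206687689436
```

View pics/m3.png

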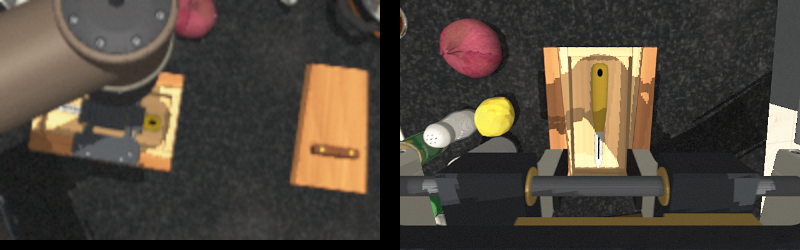

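```bash
python3 nudge.py '[[0.088,0.04,0,-0.01,0],[0.088,0.08,0,-0.03,0],[0.088,0.12,0,-0.05,0],[0.088,0.16,0.01,-0.07,-0.02],[0.088,0.2,0.02,-0.09,-0.04],[0.088,0.24,0.025,-0.09,-0.04],[0.088,0.25,0.025,-0.09,-0.04],[0.088,0.25,0.025,-0.09,-0.04],[0.088,0.25,0.025,-0.09,-0.04]]'
python3 - <<'E'
from h import *
snap("wrist","w4")
E
```

```text
t: 6.97
eef_pos: [0.4316, -0.2143, 0.2822]
ee_rot: [3.139, 0.0, -1.679]
force: [-0.5, 0.2, 0.6]
width: 0.0879
gripper_force: 0.0
```

View pics/w4.png

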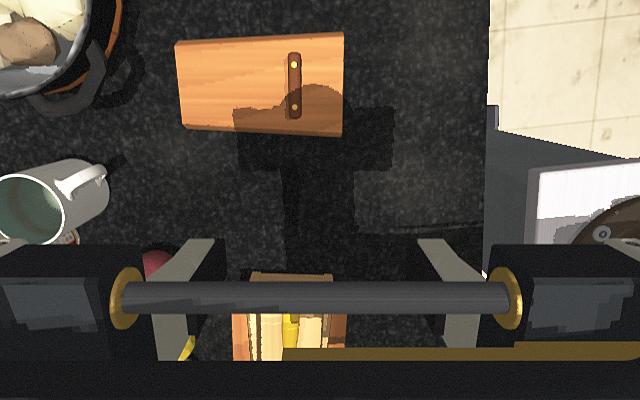

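```bash
python3 - <<'E'
from h import *
f=cv2.imread("pics/w4.png");T=np.load("pics/w4.npy");h=cv2.cvtColor(f,cv2.COLOR_BGR2HSV)
print(h[70,200:350:24].tolist(),h[85,280:312:3].tolist())
m=((h[:,:,1]>75)&(h[:,:,0]<30)&(h[:,:,2]>50)).astype('uint8');m[160:]=0;m[:,:160]=0;m[:,360:]=0
m=cv2.morphologyEx(m,cv2.MORPH_OPEN,np.ones((3,3)))
c=max(cv2.findContours(m,0,1)[0],key=cv2.contourArea)
q=cv2.approxPolyDP(cv2.convexHull(c),4,True)[:,0]
for p in q: print(p,ray("wrist",*p,.0,T)[:2],ray("wrist",*p,.014,T)[:2])
# bar: dark/redder than the board, sunlit rows
k=h[:,:,2].astype(float)
for v in(56,70,76): 
    g=f[v,275:315].astype(int);print(v,g[:,2].tolist())
for p in((295,52),(295,119),(288,85.5),(302,85.5)): print(p,ray("wrist",*p,.036,T)[:2])
E
```

```text
[[15, 145, 246], [15, 139, 247], [15, 146, 245], [16, 138, 251], [10, 156, 157], [17, 139, 252], [98, 153, 30]] [[15, 146, 243], [15, 144, 247], [13, 154, 228], [11, 162, 123], [11, 159, 160], [10, 157, 158], [11, 163, 133], [11, 151, 171], [14, 155, 125], [12, 147, 130], [13, 153, 138]]
[343  32] [ 0.3854 -0.3489] [ 0.3866 -0.3471]
[340 136] [ 0.399  -0.2324] [ 0.3999 -0.2343]
[191 129] [ 0.5793 -0.2605] [ 0.5744 -0.2615]
[182 124] [ 0.5889 -0.2676] [ 0.5837 -0.2683]
[174  54] [ 0.581  -0.3466] [ 0.576  -0.3448]
[178  40] [ 0.5732 -0.3607] [ 0.5684 -0.3585]
56 [245, 246, 246, 246, 246, 246, 247, 246, 245, 247, 248, 254, 215, 81, 122, 142, 160, 154, 158, 156, 158, 162, 148, 134, 117, 57, 255, 252, 246, 246, 246, 245, 246, 245, 246, 246, 245, 246, 246, 245]
70 [251, 251, 251, 252, 251, 252, 251, 252, 254, 235, 236, 242, 255, 55, 124, 146, 159, 160, 159, 158, 154, 157, 152, 135, 121, 68, 199, 255, 254, 252, 252, 252, 252, 252, 252, 252, 252, 252, 251, 252]
76 [250, 249, 249, 250, 249, 249, 250, 250, 250, 252, 229, 236, 253, 62, 121, 138, 157, 156, 155, 155, 159, 163, 151, 137, 128, 70, 96, 255, 254, 249, 249, 249, 248, 248, 249, 248, 249, 249, 248, 248]
(295, 52) [ 0.4407 -0.3303]
(295, 119) [ 0.4493 -0.2614]
(288, 85.5) [ 0.4524 -0.2975]
(302, 85.5) [ 0.4373 -0.2959]
```

```bash
python3 - <<'E'
from h import *
to(.4449,-.2959,.0165,-1.695)
E

```

```text
delta [ 0.0806 -0.0223  0.2657] turn 0.017449330669155216
```

```bash
python3 nudge.py '[[0.04,0.025,-0.007,0.03,0.016],[0.04,0.05,-0.014,0.06,0.016],[0.04,0.075,-0.022,0.09,0.016],[0.04,0.081,-0.022,0.13,0.016],[0.04,0.081,-0.022,0.17,0.016],[0.04,0.081,-0.022,0.2,0.016],[0.04,0.081,-0.022,0.215,0.016],[0.04,0.081,-0.022,0.22,0.016],[0.04,0.081,-0.022,0.22,0.016]]' 40
python3 - <<'E'
from h import *
to(.4449,-.2959,.0165,-1.695)
E

```

```text
t: 7.77
eef_pos: [0.4453, -0.2951, 0.0618]
ee_rot: [3.138, 0.0, -1.69]
force: [0.1, 0.1, 0.6]
width: 0.0406
gripper_force: 0.0
delta [0.0009 0.0001 0.0453] turn 0.004516353795422923
```

```bash
python3 nudge.py '[[0.04,0.001,0,0.02,0.004],[0.04,0.001,0,0.035,0.004],[0.04,0.001,0,0.043,0.004],[0.04,0.001,0,0.045,0.004],[0.04,0.001,0,0.045,0.004],[0,0.001,0,0.045,0.004],[0,0.001,0,0.045,0.004],[0,0.001,0,0.045,0.004],[0,0.001,0,0.045,0.004],[0,0.001,0,0.045,0.004],[0,0.001,0,0.045,0.004],[0,0.001,0,0.045,0.004]]' 45
```

```text
t: 8.77
eef_pos: [0.4459, -0.2973, 0.0191]
ee_rot: [-3.141, -0.0, -1.695]
force: [-1.5, 0.9, 6.6]
width: 0.0135
gripper_force: 45.0
```

```bash
python3 nudge.py '[[0,0,0,-0.02,0],[0,0,0,-0.05,0],[0,0,0,-0.08,0],[0,0,0,-0.11,0],[0,0,0,-0.13,0],[0,0,0,-0.13,0],[0,0,0,-0.13,0]]'
python3 - <<'E'
from h import *
to(.4577,-.2126,.15,-.143)
snap("side","s5");f=cv2.imread("pics/s5.png")
cv2.imwrite("pics/s5c.png",cv2.resize(f[200:340,270:450],(720,560),interpolation=cv2.INTER_CUBIC))
E
```

```text
t: 9.35
eef_pos: [0.4461, -0.2971, 0.1491]
ee_rot: [-3.14, 0.0, -1.696]
force: [-0.5, 1.0, -3.4]
width: 0.0137
gripper_force: 45.0
delta [-0.0853 -0.0009 -0.0008] turn -1.5531590852987325
```

View pics/s5c.png

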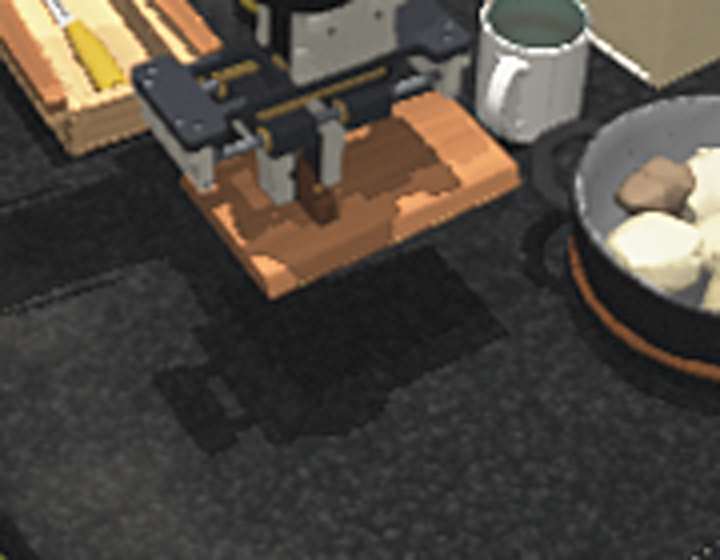

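```bash
python3 nudge.py '[[0,-0.006,0,0,-0.12],[0,-0.012,0,0,-0.24],[0,-0.018,0,0,-0.36],[0,-0.024,0,0,-0.48],[0,-0.03,0,0,-0.6],[0,-0.036,0,0,-0.72],[0,-0.042,0,0,-0.84],[0,-0.048,0,0,-0.96],[0,-0.054,0,0,-1.08],[0,-0.06,0,0,-1.2],[0,-0.066,0,0,-1.32],[0,-0.076,0,0,-1.44],[0,-0.085,-0.001,0,-1.553],[0,-0.085,-0.001,0,-1.553],[0,-0.085,-0.001,0,-1.553],[0,-0.085,-0.001,0,-1.553]]'
python3 - <<'E'
from h import *
bc=np.array([.4955,.0497]);a=1.4277;ux=np.array([np.cos(a),np.sin(a)]);uy=np.array([-ux[1],ux[0]])
s=telemetry.get_state();d=s['eef_pos'][:2]-bc;print("box frame tcp",d@ux,d@uy,s['moment'])
snap("wrist","w6")
E
```

```text
t: 10.73
eef_pos: [0.4569, -0.213, 0.1475]
ee_rot: [3.142, 0.002, -0.146]
force: [0.7, -0.0, -2.9]
width: 0.0133
gripper_force: 45.0
box frame tcp -0.2655658248670065 0.0007764058213551514 [-0.1245 -0.0572 -0.0072]
```

View pics/w6.png

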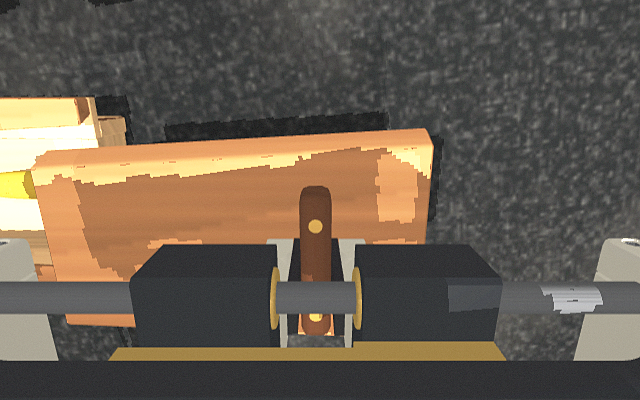

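```bash
python3 - <<'E'
from h import *
for p in((315,186),(316,335)): print(ray("wrist",*p,-.017,np.eye(4)))
# lower edge of bevel (underside, tool z=.019) and tail
for p,z in(((428,129),.019),((433,150),.005),((35,152),.019),((112,148),.019)): print(p,ray("wrist",*p,z,np.eye(4)))
E
```

```text
[ 0.0405 -0.0013 -0.017 ]
[-0.0319 -0.0009 -0.017 ]
(428, 129) [0.0598 0.0542 0.019 ]
(433, 150) [0.0517 0.053  0.005 ]
(35, 152) [ 0.0484 -0.1415  0.019 ]
(112, 148) [ 0.0504 -0.1027  0.019 ]
```

```bash
python3 nudge.py '[[0,0.002,0,0.02,-0.003],[0,0.002,0,0.045,-0.003],[0,0.002,0,0.065,-0.003],[0,0.002,0,0.076,-0.003],[0,0.002,0,0.076,-0.003],[0,0.002,-0.02,0.076,-0.003],[0,0.002,-0.04,0.076,-0.003],[0,0.002,-0.05,0.076,-0.003],[0,0.002,-0.05,0.076,-0.003],[0,0.002,-0.05,0.076,-0.003]]'
cat > st.py <<'E'
from h import *
bc=np.array([.4955,.0497]);a=1.4277;ux=np.array([np.cos(a),np.sin(a)]);uy=np.array([-ux[1],ux[0]])
s=telemetry.get_state();d=s['eef_pos'][:2]-bc;F=s['force']
print("tcp box",d@ux,d@uy,s['eef_pos'][2],"F box",F[:2]@ux,F[:2]@uy,F[2],"M",s['moment'],"yawerr",s['ee_rot'][2]+np.pi/2-a,"to go",-.05-d@ux)
E
python3 st.py
python3 - <<'E'
from h import *
f,_=snap("side","s7");c=cv2.resize(f[150:270,240:420],(720,480),interpolation=cv2.INTER_CUBIC);cv2.imwrite("pics/s7c.png",c)
E
```

```text
t: 11.62
eef_pos: [0.4671, -0.1636, 0.0732]
ee_rot: [-3.142, -0.001, -0.139]
force: [0.1, 0.1, -3.5]
width: 0.0138
gripper_force: 45.0
tcp box -0.21518466576161488 -0.0023241074930766895 0.07323346684030838 F box 0.1554589838073422 -0.12735187141298465 -3.462919843636072 M [-0.1825  0.0177 -0.0153] yawerr 0.004107122350881953 to go 0.1651846657616149
```

View pics/s7c.png

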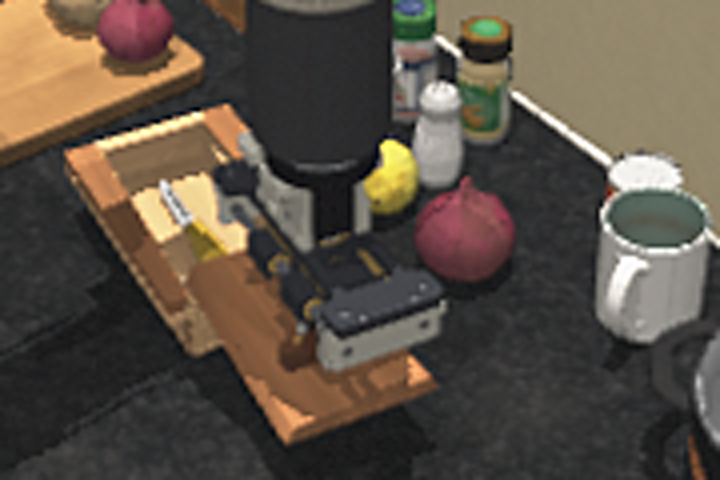

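```bash
python3 nudge.py '[[0,0,-0.015,0.001,0],[0,0,-0.03,0.002,0],[0,0,-0.045,0.003,0],[0,0,-0.06,0.003,0],[0,0,-0.075,0.003,0],[0,0,-0.09,0.003,0],[0,0,-0.105,0.003,0],[0,0,-0.12,0.003,0],[0,0,-0.12,0.003,0],[0,0,-0.12,0.003,0]]'; python3 st.py
```

```text
t: 12.5
eef_pos: [0.4829, -0.045, 0.0695]
ee_rot: [3.141, 0.001, -0.14]
force: [-1.8, 0.9, -3.4]
width: 0.0139
gripper_force: 45.0
tcp box -0.09553418132970655 -0.0010540898972163752 0.06947766022428079 F box 0.6379269545899813 1.9244086082987755 -3.3662646185581657 M [ 0.3238  0.6201 -0.0599] yawerr 0.0035644083899966095 to go 0.04553418132970655
```

```bash
python3 nudge.py '[[0,-0.001,0,0.001,0],[0,-0.002,0,0.002,0],[0,-0.002,-0.01,0.003,0],[0,-0.002,-0.018,0.003,0],[0,-0.002,-0.025,0.003,0],[0,-0.002,-0.025,0.003,0],[0,-0.002,-0.025,0.003,0]]'; python3 st.py
```

```text
t: 13.08
eef_pos: [0.4857, -0.019, 0.067]
ee_rot: [-3.14, -0.002, -0.139]
force: [-0.8, 4.6, 3.9]
width: 0.0138
gripper_force: 45.0
tcp box -0.06943455103573971 -0.00013629132997283744 0.06703664462507322 F box 4.409959422246615 1.4716903366174159 3.853939073038168 M [ 1.4548  0.3503 -0.0787] yawerr 0.004009147736539376 to go 0.01943455103573971
```

```bash
python3 nudge.py '[[0,0,-0.004,-0.0005,0],[0,0,-0.008,-0.0005,0],[0,0,-0.012,-0.0005,0],[0,0,-0.012,-0.0005,0],[0,0,-0.012,-0.0005,0]]'; python3 st.py
```

```text
t: 13.5
eef_pos: [0.487, -0.0077, 0.0671]
ee_rot: [-3.141, -0.001, -0.14]
force: [2.8, -0.2, -1.0]
width: 0.0135
gripper_force: 45.0
tcp box -0.05805380811967596 0.0002328181806192462 0.06706512695948687 F box 0.21549801566404866 -2.8246930296312596 -1.030307387905456 M [-0.3529 -1.0378 -0.2775] yawerr 0.0033637187388593226 to go 0.00805380811967596
```

```bash
python3 nudge.py '[[0,0.0005,-0.002,0,0.003],[0,0.0005,-0.004,0,0.003],[0,0.0005,-0.005,0,0.003],[0,0.0005,-0.005,0,0.003]]'; python3 st.py;  python3 nudge.py '[[0,0,-0.001,0,0],[0,0,-0.002,0,0],[0,0,-0.003,0,0],[0,0,-0.003,0,0],[0,0,-0.003,0,0]]'; python3 st.py
```

```text
t: 13.83
eef_pos: [0.4877, -0.0034, 0.067]
ee_rot: [3.141, 0.0, -0.143]
force: [2.7, -3.6, -0.7]
width: 0.0136
gripper_force: 45.0
tcp box -0.053695363192963 0.00018328048293840028 0.06702970514809191 F box -3.1812768675652725 -3.2143384296605686 -0.7452776779848451 M [-1.5409 -0.926  -0.2191] yawerr 0.00019261223605537836 to go 0.003695363192963
t: 14.25
eef_pos: [0.4879, -0.0017, 0.067]
ee_rot: [3.139, 0.0, -0.143]
force: [3.9, -11.9, -1.3]
width: 0.0139
gripper_force: 45.0
tcp box -0.05192272942714564 0.00014985109348572296 0.0670395707060828 F box -11.227433755677227 -5.606701913371482 -1.3115808508266016 M [-4.486  -1.8413 -0.1324] yawerr 0.0002649707056165962 to go 0.0019227294271456363
```

```bash
python3 nudge.py '[[0,0.001,-0.001,0,0],[0,0.001,-0.002,0,0],[0,0.001,-0.003,0,0],[0,0.001,-0.003,0,0],[0,0.001,-0.003,0,0]]'; python3 st.py
```

```text
t: 14.67
eef_pos: [0.488, -0.0013, 0.067]
ee_rot: [3.136, 0.003, -0.143]
force: [4.8, -26.3, 1.7]
width: 0.0136
gripper_force: 45.0
tcp box -0.05156429931220601 0.00017668661689945655 0.0670076784759924 F box -25.37112152050038 -8.462376802564627 1.6581521489708129 M [-9.3546 -1.7929 -0.1501] yawerr 0.00020777250821235604 to go 0.0015642993122060092
```

```bash
python3 nudge.py '[[0,0.001,0.002,0,0],[0,0.002,0.004,0,0],[0,0.002,0.004,0,0]]'; python3 st.py; python3 nudge.py '[[0.02,0,0,0,0],[0.04,0,0,0,0],[0.04,0,0,0,0],[0.04,0,0,0,0],[0.04,0,0,-0.01,0],[0.04,0,0,-0.03,0],[0.04,0,0,-0.06,0],[0.04,0,0,-0.1,0],[0.04,0,0,-0.14,0],[0.04,0,0,-0.18,0],[0.04,0.0,0.04,-0.22,0],[0.04,0.0,0.08,-0.22,0],[0.04,0.0,0.12,-0.22,0],[0.04,0.0,0.14,-0.22,0],[0.04,0.0,0.14,-0.22,0]]'
python3 - <<'E'
from h import *
f,_=snap("wrist","w8");g,_=snap("side","s8")
c=cv2.resize(g[155:255,240:400],(480,300),interpolation=cv2.INTER_CUBIC)
cv2.imwrite("pics/m8.png",cv2.hconcat([cv2.resize(f,(320,300)),c]))
E
```

```text
t: 14.92
eef_pos: [0.4881, -0.0016, 0.067]
ee_rot: [-3.142, 0.004, -0.145]
force: [-12.7, 5.6, 13.7]
width: 0.0139
gripper_force: 45.0
tcp box -0.051789809946458584 -2.4919767398794666e-05 0.06704483056964086 F box 3.745264103964755 13.382372186464428 13.671048046069007 M [ 2.3192  4.231  -0.14  ] yawerr -0.0014347942485348764 to go 0.0017898099464585815
t: 16.17
eef_pos: [0.47, -0.1437, 0.2874]
ee_rot: [3.141, -0.0, -0.146]
force: [0.2, 0.9, 0.7]
width: 0.0401
gripper_force: 0.0
```

View pics/m8.png

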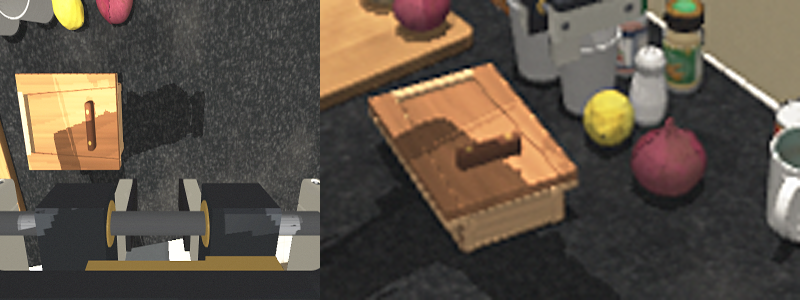

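I have gone past the 10-picture limit (12 viewed), so I'll view no more. The last one shows the lid in the way with its tail about flush at the mouth. I'll check it with numbers from here.

```bash
cat > bar.py <<'E'
import sys
from h import *
n=sys.argv[1];f=cv2.imread(f"pics/{n}.png");T=np.load(f"pics/{n}.npy")
bc=np.array([.4955,.0497]);a=1.4277;ux=np.array([np.cos(a),np.sin(a)]);uy=np.array([-ux[1],ux[0]])
def bf(u,v,z): d=ray("wrist",u,v,z,T)[:2]-bc;return np.round([d@ux,d@uy],4)
h=cv2.cvtColor(f,cv2.COLOR_BGR2HSV)
for v in range(135,205,8):
    r=f[v,150:260,2];s=h[v,150:260,1]
    print(v,"bar", 160+np.flatnonzero(f[v,160:205,2]<175)[[0,-1]] if (f[v,160:205,2]<175).any() else None, "wood end",150+np.flatnonzero((s>75)&(r>70)).max())
print("expected bar centre px",proj("wrist",[*(bc-.05*ux),.084],T),"bar here in box frame (180,167):",bf(180,167,.084))
E
python3 bar.py w8; python3 - <<'E'
from h import *
p=np.array([.4955,.0497])-.0515*np.array([np.cos(1.4277),np.sin(1.4277)]);to(*p,.069,-.143)
E
```

```text
135 bar [175 185] wood end 242
143 bar [181 187] wood end 243
151 bar [181 188] wood end 243
159 bar [182 188] wood end 244
167 bar [172 189] wood end 244
175 bar [173 190] wood end 245
183 bar [174 191] wood end 245
191 bar [175 192] wood end 247
199 bar [176 188] wood end 246
expected bar centre px [176.6302 170.6884] bar here in box frame (180,167): [-0.0539 -0.0039]
delta [-0.0029 -0.1409  0.2179] turn -0.0024943024912453815
```

```bash
python3 - <<'E'
exec(open('bar.py').read().split("h=cv2")[0].replace("sys.argv[1]","'w8'"))
print(bf(244.5,167,.062)); 
h=cv2.cvtColor(f,cv2.COLOR_BGR2HSV)
for v in (130,160,175,190,320-0): pass
# strip ends (mouth) vs lid tail: wood end per row over the full width
m=(h[:,:,1]>75)&(f[:,:,2]>70)&(h[:,:,0]<30)
for v in range(96,230,4):
    c=np.flatnonzero(m[v,100:262]); print((v,int(100+c.max()),bf(100+c.max()+1,v,.062).tolist()) if len(c) else v)
E
```

```text
[-0.1162  0.001 ]
96
(100, 234, [-0.1106, -0.0701])
(104, 235, [-0.1114, -0.066])
(108, 235, [-0.1111, -0.062])
(112, 242, [-0.1182, -0.0579])
(116, 242, [-0.1179, -0.0538])
(120, 242, [-0.1177, -0.0496])
(124, 242, [-0.1174, -0.0455])
(128, 242, [-0.1172, -0.0413])
(132, 242, [-0.1169, -0.0371])
(136, 242, [-0.1166, -0.0328])
(140, 243, [-0.1175, -0.0286])
(144, 243, [-0.1172, -0.0243])
(148, 243, [-0.1169, -0.0199])
(152, 243, [-0.1167, -0.0156])
(156, 243, [-0.1164, -0.0112])
(160, 244, [-0.1172, -0.0068])
(164, 244, [-0.117, -0.0023])
(168, 244, [-0.1167, 0.0021])
(172, 244, [-0.1164, 0.0066])
(176, 245, [-0.1173, 0.0112])
(180, 245, [-0.117, 0.0157])
(184, 245, [-0.1167, 0.0203])
(188, 245, [-0.1165, 0.0249])
(192, 247, [-0.1184, 0.0296])
(196, 247, [-0.1182, 0.0343])
(200, 246, [-0.1168, 0.039])
(204, 243, [-0.1131, 0.0437])
(208, 241, [-0.1105, 0.0485])
(212, 242, [-0.1114, 0.0533])
(216, 242, [-0.1111, 0.0582])
(220, 242, [-0.1108, 0.063])
(224, 239, [-0.107, 0.068])
228
```

```bash
python3 nudge.py '[[0.04,-0.003,-0.04,0.02,0],[0.04,-0.003,-0.08,0.03,0],[0.04,-0.003,-0.11,0.05,0],[0.04,-0.003,-0.135,0.08,0],[0.04,-0.003,-0.141,0.11,0],[0.04,-0.003,-0.141,0.15,0],[0.04,-0.003,-0.141,0.18,0],[0.04,-0.003,-0.141,0.205,0],[0.04,-0.003,-0.141,0.214,0],[0.04,-0.003,-0.141,0.217,0],[0.04,-0.003,-0.141,0.217,0],[0.04,-0.003,-0.141,0.217,0]]'; python3 st.py;  python3 nudge.py '[[0.04,0,-0.004,0,0],[0.04,0,-0.008,0,0],[0.04,0,-0.012,0,0],[0.04,0,-0.013,0,0],[0.04,0,-0.014,0,0],[0.04,0,-0.014,0,0]]'; python3 st.py
```

```text
t: 17.27
eef_pos: [0.4892, 0.0004, 0.0713]
ee_rot: [-3.141, -0.002, -0.142]
force: [0.5, 0.5, 0.1]
width: 0.0398
gripper_force: 0.0
tcp box -0.04968210718745533 -0.0008052546745894503 0.07134395142798891 F box 0.5337336837702162 -0.475776205042051 0.0904777956779316 M [-0.0567 -0.0635  0.0218] yawerr 0.0010117163576235377 to go -0.0003178928125446706
t: 17.77
eef_pos: [0.4904, 0.0115, 0.0711]
ee_rot: [3.138, -0.001, -0.142]
force: [4.0, -17.1, 3.3]
width: 0.0402
gripper_force: 8.1
tcp box -0.03851159596186576 -0.0003780019781025046 0.0711018108388452 F box -16.32652864517796 -6.443078085389833 3.292492021583762 M [-6.3289 -1.4269  0.044 ] yawerr 0.0015212498787686712 to go -0.01148840403813424
```

```bash
python3 nudge.py '[[0.04,0.001,-0.001,0,0],[0.04,0.001,-0.002,0,0],[0.04,0.001,-0.003,0,0],[0.04,0.001,-0.003,0,0],[0.04,0.001,-0.003,0,0]]'; python3 st.py;python3 nudge.py '[[0.04,0,-0.001,0,0],[0.04,0,-0.002,0,0],[0.04,0,-0.002,0,0],[0.04,0,-0.002,0,0]]'; python3 st.py
```

```text
t: 18.18
eef_pos: [0.4904, 0.0118, 0.071]
ee_rot: [3.134, 0.002, -0.142]
force: [3.9, -31.0, 6.5]
width: 0.0405
gripper_force: 14.7
tcp box -0.038283295962829304 -0.0003269313372843575 0.07101855819159039 F box -30.13258729324328 -8.261430977354605 6.5178221849181925 M [-11.3859  -1.4851   0.1807] yawerr 0.001318624040242966 to go -0.011716704037170698
t: 18.52
eef_pos: [0.4903, 0.012, 0.0709]
ee_rot: [3.131, 0.003, -0.141]
force: [7.5, -40.8, 6.1]
width: 0.0401
gripper_force: 19.8
tcp box -0.03810255053155872 -0.0002283439211023114 0.07094292311162817 F box -39.35517365923826 -13.2305785918381 6.135558864849392 M [-15.3041  -2.6416   0.334 ] yawerr 0.0015981591128424455 to go -0.011897449468441283
```

```bash
python3 nudge.py '[[0.04,0,0.004,0,0],[0.04,0,0.01,0,0],[0.04,0,0.02,0,0],[0.04,0,0.02,0,0],[0.04,0,0.02,0,0]]'; python3 st.py; python3 nudge.py '[[0.04,0,0,-0.02,0],[0.04,0,0,-0.06,0],[0.04,0,0,-0.1,0],[0.04,0,0,-0.14,0],[0.04,0,0,-0.18,0],[0.04,0,-0.03,-0.21,0],[0.04,0,-0.07,-0.22,0],[0.04,0,-0.1,-0.22,0],[0.04,0,-0.1,-0.22,0],[0.04,0,-0.1,-0.22,0]]'
python3 - <<'E'
from h import *
f,T=snap("wrist","w9")
bc=np.array([.4955,.0497]);a=1.4277;ux=np.array([np.cos(a),np.sin(a)]);uy=np.array([-ux[1],ux[0]])
for X in([-.0515,0,.084],[-.105,.065,.062],[-.105,-.065,.062],[.105,.065,.062]): print(X,proj("wrist",[*(bc+X[0]*ux+X[1]*uy),X[2]],T))
E
```

```text
t: 18.93
eef_pos: [0.4891, -0.0013, 0.0703]
ee_rot: [-3.141, -0.001, -0.143]
force: [0.3, -1.4, -0.6]
width: 0.0398
gripper_force: 0.0
tcp box -0.051421115398786736 -0.0009592784093484753 0.07032352960612331 F box -1.329781810372933 -0.46319081835393106 -0.5502894062242318 M [-0.0485  0.0163 -0.0373] yawerr -0.0002544568044933193 to go 0.0014211153987867334
t: 19.77
eef_pos: [0.5031, 0.0996, 0.29]
ee_rot: [-3.141, 0.0, -0.14]
force: [0.8, -0.6, -0.8]
width: 0.04
gripper_force: 0.0
[-0.0515, 0, 0.084] [414.1732 168.2475]
[-0.105, 0.065, 0.062] [450.6572 219.4178]
[-0.105, -0.065, 0.062] [464.7122 103.313 ]
[0.105, 0.065, 0.062] [269.0097 218.7977]
```

```bash
python3 - <<'E'
exec(open('bar.py').read().split("h=cv2")[0].replace("sys.argv[1]","'w9'"))
h=cv2.cvtColor(f,cv2.COLOR_BGR2HSV);m=(h[:,:,1]>75)&(f[:,:,2]>60)&(h[:,:,0]<30)
for v in range(96,232,6):
    c=np.flatnonzero(m[v,200:500]); 
    if len(c): e=200+c.max()+1;b=200+c.min();print(v,e,bf(e,v,.062),b,bf(b,v,.062))
v=160;r=f[v,380:445,2];print("bar row",r.tolist());print(bf(412,160,.084),bf(420,160,.084))
E
```

```text
96 466 [-0.1054 -0.0724] 267 [ 0.1024 -0.0716]
102 466 [-0.1062 -0.0663] 267 [ 0.1027 -0.0656]
108 465 [-0.1059 -0.0602] 267 [ 0.1029 -0.0595]
114 464 [-0.1056 -0.054 ] 267 [ 0.1031 -0.0533]
120 464 [-0.1064 -0.0478] 267 [ 0.1033 -0.047 ]
126 463 [-0.1061 -0.0415] 267 [ 0.1035 -0.0407]
132 462 [-0.1058 -0.0351] 267 [ 0.1038 -0.0344]
138 462 [-0.1066 -0.0287] 268 [ 0.1029 -0.028 ]
144 461 [-0.1063 -0.0222] 268 [ 0.1031 -0.0215]
150 460 [-0.106  -0.0157] 268 [ 0.1034 -0.0149]
156 459 [-0.1057 -0.0091] 268 [ 0.1036 -0.0083]
162 459 [-0.1065 -0.0024] 269 [ 0.1027 -0.0016]
168 458 [-0.1062  0.0043] 269 [0.103  0.0051]
174 457 [-0.1059  0.0111] 200 [0.18   0.0122]
180 456 [-0.1056  0.018 ] 200 [0.1806 0.0191]
186 456 [-0.1065  0.025 ] 200 [0.1812 0.026 ]
192 455 [-0.1062  0.032 ] 200 [0.1818 0.033 ]
198 454 [-0.1059  0.0391] 200 [0.1825 0.0401]
204 453 [-0.1055  0.0462] 200 [0.1831 0.0473]
210 453 [-0.1064  0.0535] 200 [0.1838 0.0545]
216 452 [-0.1061  0.0608] 200 [0.1844 0.0619]
222 451 [-0.1058  0.0682] 200 [0.1851 0.0692]
228 215 [0.1683 0.0766] 200 [0.1858 0.0767]
bar row [189, 192, 189, 192, 191, 190, 190, 187, 187, 185, 255, 255, 181, 187, 191, 191, 191, 187, 191, 174, 174, 132, 141, 127, 55, 67, 61, 72, 90, 97, 102, 118, 120, 111, 110, 113, 108, 111, 98, 83, 249, 255, 255, 254, 254, 254, 254, 254, 254, 254, 254, 254, 254, 254, 254, 254, 254, 254, 254, 254, 254, 254, 254, 254, 254]
[-0.0485 -0.0087] [-0.0568 -0.0087]
```

```bash
python3 -c "
from station import arm, eyes, job, telemetry
print(job.job_done())"
```

```text
the job is handed in; nothing more can be done
None
```

I handed the job in at about 20 s: the peeler was seen lying flat in the box before closing, and the lid was pushed home with up to about 40 N, its tail flush with the mouth to about 1 mm, then let go. No verdict was printed, the remaining wedge force could not be measured, and I viewed 12 pictures, 2 over the limit of 10.

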